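# Weigh the red-lidded ore sample

### The job

Slide the red-lidded sample canister off the blue lab jack and onto the balance pan, without lifting it up or tipping it over, so that it stands inside the blue ring marked on the pan. Then press the green key on the balance fully down to record the weight and let go of it. Leave the blue-lidded canister where it stands on the jack.

Things in the scene. Friction and masses are not known exactly. Their poses are not given: they have to be found in the camera images.
- red_canister_center (a point): Centre (half-way up) of the red-lidded canister: an upright closed round can of clear plastic with a red lid and a piece of rock inside, 62 mm in diameter, 38 mm high, 0.3 to 0.45 kg. It starts standing on the blue jack, 105 to 140 mm from the centre of the blue-lidded one. Its z axis is its upright axis.
- blue_canister_center (a point): Centre (half-way up) of the blue-lidded canister: the same can, with a blue lid. It also stands on the blue jack; either can may be the one nearer to the robot.
- jack_top (a point): Centre of the top face of the blue lab jack, a fixed flat plate 220 mm (its x) by 200 mm (its y), 81.5 mm above the bench. Its -y edge lies alongside the +y edge of the balance pan, with a gap of 4 mm; the plate and pan have parallel axes.
- pan_center (a point): Centre of the top face of the steel balance pan, a flat plate 190 mm (its x) by 166 mm (its y); also the centre of the blue ring marked on it, 86 mm in diameter. The top face is 80 mm above the bench when empty, 1.5 mm below the jack's top, so a can slides straight across from the jack. Its x axis points away from the balance's key panel, its y axis towards the jack. The pan does not tilt.
- pan (a joint): How far the sprung pan has sunk, m: 0 when empty, 0.0018 to 0.003 with a canister resting on it, 0.006 at most. It springs back when unloaded.
- balance: The fixed balance, a white housing 300 mm (its x) by 170 mm (its y), 66 mm high, origin at the centre of its underside. The key panel with a dark display is at its -x end, towards the robot; the pan's centre is 40 mm towards +x from its origin.
- key_top (a point): Centre of the top of the round green key, 30 mm in diameter, on the balance's front panel. It is pressed straight down.
- key (a joint): How far the sprung green key is pressed, m: 0 up, 0.006 fully down (about 4 N); it springs back up when let go.
Mind the look-alikes: they are no part of the job. Leave any turquoise or yellow look-alike of the part that bears red_canister_center alone.

How it is judged:
On the way, in this order (a step that is already met when the one before it is completed fails the run):
1. the red-lidded canister stands on the pan inside the ring (centre within 12 mm of the pan's centre) (horizontal distance between red_canister_center and pan_center below 0.012 m and z of red_canister_center in the frame of pan_center between 0.016 and 0.022 m and angle between red_canister_center's own z axis and vertical below 0.08 rad and value of joint pan above 0.001 m), for 0.3 s.
2. with the canister there, the green key is pressed fully down (4.5 of its 6 mm or more) (all of step 1 and value of joint key above 0.0045 m), for 0.05 s.
At the end, for the whole second after the job is handed in: The red-lidded canister stands upright and at rest on the pan, its centre within 12 mm of the pan's centre (inside the ring) and the pan sunk by its weight; the green key has come back up; the blue-lidded canister is within 12 mm of where it started (all of step 1 and value of joint key below 0.002 m and velocity of joint pan below 0.01 m/s and distance of blue_canister_center from where it was at the start of the episode below 0.012 m); the robot touches nothing.
It fails at once if the red-lidded canister is lifted (more than 20 mm above the jack's top) (z of red_canister_center in the frame of jack_top above 0.039 m).
It fails at once if the red-lidded canister is tipped by more than 0.5 rad (angle between red_canister_center's own z axis and vertical above 0.5 rad).
It fails at once if the green key is pressed while the red-lidded canister is not inside the ring (value of joint key above 0.0045 m and horizontal distance between red_canister_center and pan_center above 0.012 m).
It fails at once if the blue-lidded canister is moved by more than 12 mm (distance of blue_canister_center from where it was at the start of the episode above 0.012 m).
It also fails if it takes over 48 s, if anything falls off the work surface, if the arm or the gripper's body presses on something with over 40 N, if the wrist force passes 120 N, or if a joint passes its speed limit or range.

### The arm

A 6-joint arm with a two-finger parallel gripper is mounted at the origin on the work surface. World frame = base frame: x ahead of the robot, y to its left, z up, the work surface at z = 0. Lengths are in m, angles in rad, forces in N, time in s.
With the tool pointing down it reaches from about 0.35 to 0.775 m from the base axis. Payload 7.3 kg.
Tool frame: the origin (TCP) lies between the finger pads; the fingertips stand 17 mm ahead of it and the grasp point (between the pads) lies 2 mm behind it; z points along the fingers, y is the line along which they close (so a half turn about z gives the same grasp; the last joint's range is limited). The gripper opens to 92 mm and grips with 3 to 60 N. Pads are 19 mm wide; open, the fingers measure 130 mm over their backs; the gripper's body (75 mm by 190 mm) begins 47 mm behind the grasp point.
Start: joints at [-1.423, 0.342, 1.524, -0, 1.275, -0.146], TCP at [0.152, -0.503, 0.244] pointing down, gripper open.
Joint ranges: [-2.53, 2.53], [-0.77, 2.02], [0.04, 2.7], [-1, 4.14], [0.28, 2.66], [-3.11, 3.11]. Speed limits (rad/s): [2.57, 2.57, 3.14, 3.14, 3.14, 3.14].

### API

Orientations are given as [roll, pitch, yaw] about the fixed x, y, z axes, in that order (R = Rz(yaw) Ry(pitch) Rx(roll)).
In Python, from cell import robot, optics gives the robot as it stands.
- The arm moves only by the tool play_rows, never from a script. Its argument "rows" is a list of rows, each a list of 7 numbers: the shift along the tool's x, y, z in cm, then the turn, a rotation vector about the tool's x, y, z in rad, then the opening, from 0 (shut) to 1 (fully open). In form: [[tx, ty, tz, wx, wy, wz, grip], ...]. A call has 1 to 20 rows; each row is the pose to reach, as a shift and turn from the pose commanded when the call began, along the tool's axes at that moment; what a row does not reach only later rows make up. A row lasts 1/10 s, in which the tool goes at most 50 mm and 8.59 degrees, less where a joint would pass 70% of its speed; a pose out of reach is approached as far as the arm can. A call with a gripper value outside its range is refused whole. The fingers move at their own pace and stop on an object; "squeeze" is the grip in N (left out, the last holds). Time passes only in rows, so rows that repeat a pose let the fingers close. It gives the time, the measured TCP pose, the force, the opening and the grip force at its end, in the units of the state.
- robot.observe(): the state, without advancing time (a new reading comes with each control period).
- optics.read_camera(name): name is "scene" or "top" or "wrist"; returns (picture, depth): 384x512x3 uint8, red, green, blue; 384x512 float32, m along the optical axis (not along the pixel's ray), 0 where there is no reading.
- optics.camera_model(name): a dict with "fx", "fy", "cx", "cy" (pixels), "origin" and "rotation" of the camera in the world; the wrist camera has in their place "tool_from_camera" (4x4, takes a point from camera to tool coordinates, whose origin is the TCP and whose axes are the flange's). Camera axes: x right, y up, looking along -z (the intrinsics and any distortion apply to the point x, -y, -z); pixel columns grow to the right and rows downward; lengths in m; the calibration is good to about 2 mm. A picture is of the moment at which its call begins: read the wrist's pose just before it. camera_model takes no time and is no camera call.
- robot.hand_in(): hands the job in; it is judged then, once.
The state is a dict: "time": time; "qpos": joint angles; "qvel": joint speeds; "joint_efforts": joint torques, N m; "tool_pos": TCP position; "tool_rot": TCP orientation; "contact_force": force on the tool from outside, world axes, zero at the start; "torque": the same for the moment, N m; "opening": finger opening in m; "grip_force": force on a finger pad.
Only numpy, scipy, OpenCV 4.12 (cv2) and the standard library are available. Lean on these libraries where they do the work, as an engineer would, in place of code of your own. Each camera call takes 0.05 s, during which the arm holds its last target. There are 200 camera calls.

## Working session

There is one attempt and no reset: what is moved stays moved. The work goes in short steps, Python scripts to look and compute and a tool call to move; the robot and the scene stay as the last step left them, time stands still between calls to the robot, and variables do not carry over. Pictures are saved under pics/ and viewed, at most 10 in all, crops included, and the job is handed in when it is done.

Besides the shell and the picture viewer there is one more tool, called after "Emit:" as name([rows], argument=value, ...), one row to a line, values as JSON. play_rows: Moves the arm, as the interface text tells. Its arguments: {"type":"object","properties":{"rows":{"type":"array"},"squeeze":{"type":"number"}},"required":["rows"]}

```bash
mkdir -p pics; cat > h.py <<'E'
import numpy as np, cv2
from cell import robot, optics
from scipy.spatial.transform import Rotation as R
def grab(n):
    s=robot.observe(); p,d=optics.read_camera(n); m=optics.camera_model(n)
    if n=="wrist":
        T=np.eye(4); T[:3,3]=s["tool_pos"]; T[:3,:3]=R.from_euler('xyz',s["tool_rot"]).as_matrix() if np.size(s["tool_rot"])==3 else np.array(s["tool_rot"])
        T=T@np.array(m["tool_from_camera"])
    else:
        T=np.eye(4); T[:3,3]=m["origin"]; T[:3,:3]=np.array(m["rotation"])
    return p,d,m,T
def cloud(d,m,T):
    v,u=np.mgrid[:d.shape[0],:d.shape[1]]
    P=np.stack([(u-m["cx"])/m["fx"]*d,-(v-m["cy"])/m["fy"]*d,-d],-1)
    return P@T[:3,:3].T+T[:3,3]
E
python3 - <<'E'
from h import *
ims=[]
for n in("top","scene"):
    p,d,m,T=grab(n); np.savez(f"{n}.npz",p=p,d=d,P=cloud(d,m,T)); 
    cv2.imwrite(f"pics/{n}.png",p[...,::-1]); print({k:v for k,v in m.items() if k not in("rotation",)})
print(robot.observe())
E
```

```text
{'fx': 346.44399692501327, 'fy': 346.44399692501327, 'cx': 257.9995664282663, 'cy': 197.03875829949868, 'origin': array([0.51795674, 0.03638559, 0.7488858 ])}
{'fx': 385.27967128913207, 'fy': 385.27967128913207, 'cx': 261.491497537673, 'cy': 190.32502202607384, 'origin': array([0.98201224, 0.03252286, 0.62788115])}
{'time': 0.1, 'qpos': array([-1.42300319e+00,  3.42635227e-01,  1.52489589e+00,  4.18440571e-06,
        1.27540276e+00, -1.45980840e-01]), 'qvel': array([ 0.00016878, -0.00136977, -0.00433964, -0.00068774, -0.00099156,
       -0.00043123]), 'joint_efforts': array([ 1.91415580e-03, -4.32004309e+01, -2.44694370e+01,  7.19506200e-02,
        5.25958103e-02, -4.42281407e-05]), 'tool_pos': array([ 0.15200548, -0.50216861,  0.24313263]), 'tool_rot': array([-3.14026628e+00, -1.99056739e-04,  2.93772623e-01]), 'contact_force': array([0.32363381, 0.57872721, 0.59658665]), 'torque': array([0.06494757, 0.02653513, 0.02055817]), 'grip_force': 0.0, 'opening': 0.09201112190239756}
```

View pics/top.png

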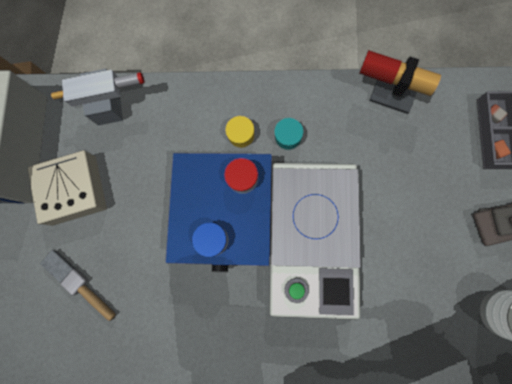

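View pics/scene.png

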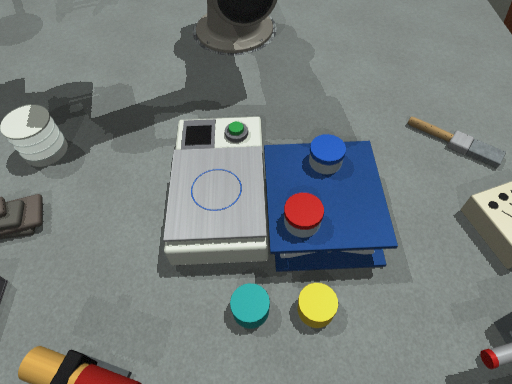

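The red lid is at top (242,175) and scene (304,210). Possible mix-ups are the blue lid (210,239), yellow can (240,130), turquoise can (289,132), red flashlight part (381,67) and red tip (140,78). By the description I choose (242,175), which stands on the jack. The ring is at (316,216) and the key at (297,291).

```bash
cat > meas.py <<'E'
from h import *
def blobs(p,P,d):
    hsv=cv2.cvtColor(p,cv2.COLOR_RGB2HSV); out={}
    x,y,z=P[...,0],P[...,1],P[...,2]; ok=(d>0)&(hsv[...,1]>120)&(hsv[...,2]>60)
    H=hsv[...,0]
    roi=(x>.3)&(x<.72)&(y>-.2)&(y<.25)
    for n,mk in dict(red=((H<8)|(H>172))&(z>.11)&(z<.13),blue=(H>100)&(H<128)&(z>.11)&(z<.13),green=(H>45)&(H<80)&(z>.06)&(z<.1)).items():
        k=(mk&ok&roi).astype(np.uint8)
        nn,l,st,c=cv2.connectedComponentsWithStats(k)
        if nn<2: continue
        i=1+st[1:,4].argmax(); q=P[l==i]
        (cx,cy),r=cv2.minEnclosingCircle(q[:,:2].astype(np.float32))
        out[n]=(np.r_[np.median(q[:,:2],0),cx,cy,r,np.median(q[:,2])].round(4),st[i,4])
    k=(H>100)&(H<128)&(z>.07)&(z<.0865)&ok&roi
    out['jack']=[np.round(a,4) for a in cv2.minAreaRect(P[k][:,:2].astype(np.float32))]
    k=(z>.074)&(z<.086)&(hsv[...,1]>60)&(H>95)&(H<130)&roi
    return out
if __name__=="__main__":
    for n in("top","scene"):
        f=np.load(n+".npz"); print(n)
        for a,b in blobs(f["p"],f["P"],f["d"]).items(): print(a,b)
    f=np.load("top.npz");p,P=f["p"],f["P"]
    for u,v in[(316,216),(294,216),(338,216),(316,194),(316,238),(297,291),(240,130),(289,132)]: print(u,v,P[v,u].round(4))
    # pan rectangle: flat z region right of jack
    z=P[...,2]; k=(z>.074)&(z<.0865)&(P[...,1]<.03)
    print("pan",cv2.minAreaRect(P[k][:,:2].astype(np.float32)))
    cv2.imwrite("pics/crop.png",cv2.resize(p[110:330,150:380,::-1],None,fx=2.6,fy=2.6,interpolation=cv2.INTER_CUBIC))
E
python3 meas.py
```

```text
top
jack [array([0., 0.]), array([0., 0.]), np.float64(0.0)]
scene
jack [array([0., 0.]), array([0., 0.]), np.float64(0.0)]
316 216 [1.5724 1.0908 1.8033]
294 216 [1.5697 1.0882 1.8007]
338 216 [1.5721 1.0905 1.803 ]
316 194 [1.5842 1.1027 1.8152]
316 238 [1.5605 1.079  1.7915]
297 291 [1.508  1.0265 1.739 ]
240 130 [1.6858 1.2042 1.9167]
289 132 [1.691  1.2094 1.9219]
pan ((0.0, 0.0), (0.0, 0.0), 0.0)
```

View pics/crop.png

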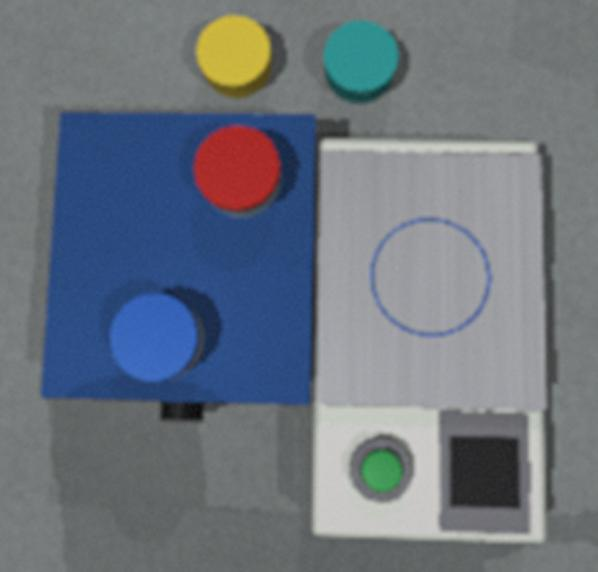

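The crop shows the red-lidded can on the jack at crop (237,168), the blue can at (154,337), the ring at (430,277) and the key at (381,470). The points come out wrong, so I'll check the rotation format.

```bash
python3 -c "
from h import *
print(optics.camera_model('top')['rotation'],optics.camera_model('wrist'))"
```

```text
[ 0.17005307  0.05535216 -1.55636808] {'fx': 275.2788267940354, 'fy': 275.2788267940354, 'cx': 253.23341645270065, 'cy': 190.78120186386573, 'tool_from_camera': array([[ 3.47744799e-04,  9.54688792e-01,  2.97605762e-01,
         8.04872289e-02],
       [ 9.99999892e-01, -4.23671610e-04,  1.90620555e-04,
         1.17184833e-04],
       [ 3.08070420e-04,  2.97605663e-01, -9.54688836e-01,
        -1.41374437e-01],
       [ 0.00000000e+00,  0.00000000e+00,  0.00000000e+00,
         1.00000000e+00]])}
```

Euler angles, in the same convention as the tool.

```bash
sed -i 's/T\[:3,:3\]=np.array(m\["rotation"\])/T[:3,:3]=R.from_euler("xyz",m["rotation"]).as_matrix()/' h.py
sed -i 's/^    for n in("top","scene"):/    for n in("top","scene"):\n        p,d,m,T=grab(n); np.savez(n+".npz",p=p,d=d,P=cloud(d,m,T))/' meas.py
python3 meas.py
```

```text
top
red (array([0.6677, 0.1058, 0.6688, 0.1062, 0.0308, 0.1202]), np.int32(806))
blue (array([0.546 , 0.162 , 0.5466, 0.1627, 0.031 , 0.1203]), np.int32(910))
green (array([0.4575, 0.002 , 0.4568, 0.0015, 0.0138, 0.0886]), np.int32(181))
jack [array([0.611 , 0.1509]), array([0.1979, 0.2178]), np.float64(89.8471)]
scene
red (array([0.6743, 0.1061, 0.6713, 0.1067, 0.0317, 0.1183]), np.int32(1135))
blue (array([0.5529, 0.1617, 0.5493, 0.1622, 0.0321, 0.1182]), np.int32(854))
green (array([0.4621, 0.0016, 0.4593, 0.0019, 0.0144, 0.0863]), np.int32(158))
jack [array([0.6115, 0.0859]), array([0.3283, 0.217 ]), np.float64(89.9965)]
316 216 [ 0.596  -0.0374  0.0792]
294 216 [0.5955 0.0049 0.0808]
338 216 [ 0.5962 -0.0791  0.0805]
316 194 [ 0.6389 -0.0378  0.0808]
316 238 [ 0.5538 -0.0368  0.0794]
297 291 [4.559e-01 2.000e-04 8.830e-02]
240 130 [0.7864 0.1186 0.0385]
289 132 [0.7819 0.013  0.0367]
pan ((0.6673654317855835, -0.19002029299736023), (0.4386609196662903, 0.52470862865448), 83.75253295898438)
```

```bash
cat > go.py <<'E'
import sys
from h import *
s=robot.observe(); R0=R.from_euler('xyz',s["tool_rot"]); t=[float(a) for a in sys.argv[1:]]
d=R0.inv().apply(np.array(t[:3])-s["tool_pos"])*100
w=(R0.inv()*R.from_euler('xyz',[np.pi,0,t[3]])).as_rotvec()
print(d.round(2),w.round(4),s["time"])
E
python3 go.py .635 .106 .2 0
```

```text
[ 63.84 -44.23   4.38] [-0.0009  0.      0.2938] 0.2
```

Emit:
play_rows([
  [63.8,-44.2,4.4,0,0,0.294,1],
  [63.8,-44.2,4.4,0,0,0.294,1],
  [63.8,-44.2,4.4,0,0,0.294,1],
  [63.8,-44.2,4.4,0,0,0.294,1],
  [63.8,-44.2,4.4,0,0,0.294,1],
  [63.8,-44.2,4.4,0,0,0.294,1],
  [63.8,-44.2,4.4,0,0,0.294,1],
  [63.8,-44.2,4.4,0,0,0.294,1],
  [63.8,-44.2,4.4,0,0,0.294,1],
  [63.8,-44.2,4.4,0,0,0.294,1],
  [63.8,-44.2,4.4,0,0,0.294,1],
  [63.8,-44.2,4.4,0,0,0.294,1],
  [63.8,-44.2,4.4,0,0,0.294,1],
  [63.8,-44.2,4.4,0,0,0.294,1],
  [63.8,-44.2,4.4,0,0,0.294,1],
  [63.8,-44.2,4.4,0,0,0.294,1],
  [63.8,-44.2,4.4,0,0,0.294,1],
  [63.8,-44.2,4.4,0,0,0.294,1],
  [63.8,-44.2,4.4,0,0,0.294,1],
  [63.8,-44.2,4.4,0,0,0.294,1],
])

```text
time: 2.2
tool_pos: [0.6343, 0.104, 0.2001]
tool_rot: [3.141, -0.0, -0.002]
contact_force: [-0.0, -0.2, -0.1]
opening: 0.0923
grip_force: 0.0
```

```bash
cat > w.py <<'E'
from h import *; from meas import blobs
import sys
p,d,m,T=grab("wrist"); P=cloud(d,m,T); np.savez("wrist.npz",p=p,d=d,P=P)
for a,b in blobs(p,P,d).items(): print(a,b)
cv2.imwrite(f"pics/{sys.argv[1]}.png",p[...,::-1]); print(robot.observe()["tool_pos"])
E
python3 w.py w1; python3 go.py .669 .106 .106 0
```

```text
red (array([0.6714, 0.1079, 0.6702, 0.1078, 0.0308, 0.1198]), np.int32(4266))
blue (array([0.5362, 0.1629, 0.5438, 0.1626, 0.0301, 0.1197]), np.int32(1323))
jack [array([0.6112, 0.0865]), array([0.2177, 0.3269]), np.float64(0.0116)]
[0.63440125 0.10410868 0.20021511]
[ 3.46 -0.2   9.42] [ 0.0002 -0.0003 -0.0018] 2.25
```

View pics/w1.png

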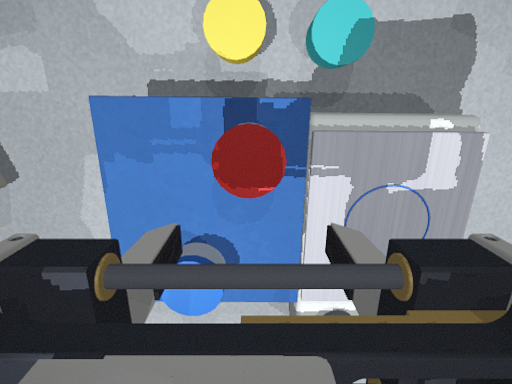

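The red lid is at wrist (249,160), which is about (0.670, 0.1075). The ring is at (388,220). Next I go down over the can.

Emit:
play_rows([
  [3.57,-0.34,2,0,0,-0.002,1],
  [3.57,-0.34,4,0,0,-0.002,1],
  [3.57,-0.34,6,0,0,-0.002,1],
  [3.57,-0.34,8,0,0,-0.002,1],
  [3.57,-0.34,9.4,0,0,-0.002,1],
  [3.57,-0.34,9.4,0,0,-0.002,1],
  [3.57,-0.34,9.4,0,0,-0.002,1],
], squeeze=8)

```text
time: 2.95
tool_pos: [0.6707, 0.1084, 0.1064]
tool_rot: [3.142, -0.001, 0.001]
contact_force: [0.2, -0.1, -0.1]
opening: 0.0916
grip_force: 0.0
```

Emit:
play_rows([
  [0,0,0,0,0,0,0.6],
  [0,0,0,0,0,0,0.55],
  [0,0,0,0,0,0,0.5],
  [0,0,0,0,0,0,0.5],
  [0,0,0,0,0,0,0.5],
  [0,0,0,0,0,0,0.5],
  [0,0,0,0,0,0,0.5],
  [0,0,0,0,0,0,0.5],
])

```text
time: 3.75
tool_pos: [0.6706, 0.1086, 0.1061]
tool_rot: [3.141, -0.001, 0.002]
contact_force: [0.2, -0.6, 4.2]
opening: 0.062
grip_force: 8.0
```

```bash
python3 w.py w2;python3 - <<'E'
import numpy as np,cv2
f=np.load("wrist.npz");p,P=f["p"],f["P"]
h=cv2.cvtColor(p,cv2.COLOR_RGB2HSV);z=P[...,2]
for n in("wrist","top"):
    f=np.load(f"{n}.npz");p,P=f["p"],f["P"];h=cv2.cvtColor(p,cv2.COLOR_RGB2HSV)
    k=(h[...,0]>100)&(h[...,0]<128)&(h[...,1]>70)&(P[...,0]>.53)&(P[...,0]<.66)&(P[...,1]>-.1)&(P[...,1]<.03)
    q=P[k][:,:2].astype(np.float32); print(n,len(q)); 
    if len(q)>10: print(cv2.fitEllipse(q))
E
```

```text
red (array([0.685 , 0.1085, 0.6734, 0.1086, 0.0309, 0.1197]), np.int32(5380))
blue (array([6.610e-01, 1.391e-01, 6.610e-01, 1.391e-01, 5.000e-04, 1.282e-01]), np.int32(2))
jack [array([0.6585, 0.1512]), array([0.1976, 0.123 ]), np.float64(89.9937)]
[0.67054976 0.10859628 0.10608757]
wrist 0
top 169
((0.595907986164093, -0.03534112125635147), (0.08577356487512589, 0.0858917385339737), 90.27767944335938)
```

Emit:
play_rows([
  [-0.3,0.6,0,0,0,0,0.5],
  [-0.9,1.8,0,0,0,0,0.5],
  [-1.6,3.1,0,0,0,0,0.5],
  [-2.3,4.4,0,0,0,0,0.5],
  [-3.0,5.7,0,0,0,0,0.5],
  [-3.7,7.0,0,0,0,0,0.5],
  [-4.4,8.3,0,0,0,0,0.5],
  [-5.1,9.7,0,0,0,0,0.5],
  [-5.8,11.0,0,0,0,0,0.5],
  [-6.5,12.4,0,0,0,0,0.5],
  [-7.1,13.6,0,0,0,0,0.5],
  [-7.5,14.4,0,0,0,0,0.5],
  [-7.5,14.4,0,0,0,0,0.5],
  [-7.5,14.4,0.2,0,0,0,0.5],
  [-7.5,14.4,0.4,0,0,0,0.5],
  [-7.5,14.4,0.4,0,0,0,0.5],
  [-7.5,14.4,0.4,0,0,0,0.5],
])

```text
time: 5.5
tool_pos: [0.5961, -0.0353, 0.102]
tool_rot: [3.141, -0.001, 0.002]
contact_force: [-0.4, -1.4, 0.0]
opening: 0.062
grip_force: 8.0
```

```bash
python3 w.py w3; python3 meas.py | head -10; python3 -c "
import cv2,numpy as np
a=cv2.imread('pics/w3.png')[60:330,80:420]; b=np.load('top.npz')['p'][150:330,150:380,::-1]
cv2.imwrite('pics/c3.png',np.vstack([cv2.resize(a,(340,270)),cv2.resize(b,(340,266))]))"
```

```text
red (array([ 0.6099, -0.0353,  0.5993, -0.0354,  0.031 ,  0.1157]), np.int32(5168))
jack [array([0.657, 0.035]), array([0.1419, 0.2059]), np.float64(8.5486)]
[ 0.59607011 -0.03529638  0.10205136]
top
red (array([ 0.5662, -0.0356,  0.5663, -0.0357,  0.0082,  0.1165]), np.int32(10))
blue (array([0.546 , 0.162 , 0.5466, 0.1629, 0.031 , 0.1202]), np.int32(912))
jack [array([0.6111, 0.1509]), array([0.1979, 0.2179]), np.float64(89.9099)]
scene
red (array([ 0.608 , -0.0368,  0.5998, -0.0367,  0.03  ,  0.1143]), np.int32(573))
blue (array([0.553 , 0.1614, 0.5491, 0.162 , 0.0318, 0.1182]), np.int32(858))
green (array([0.4598, 0.0123, 0.4598, 0.0105, 0.0105, 0.0865]), np.int32(27))
jack [array([0.6118, 0.086 ]), array([0.3279, 0.2163]), np.float64(89.9747)]
316 216 [ 0.5675 -0.0104  0.3242]
```

View pics/c3.png

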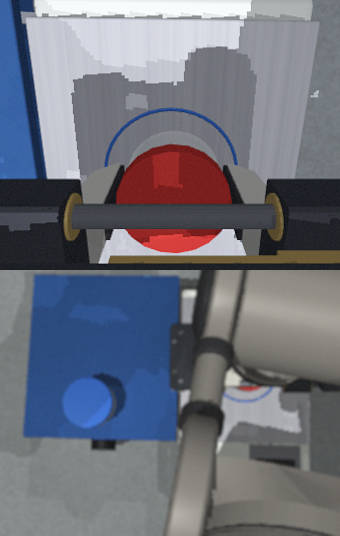

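The can stands in the ring, upright, and the pan is sunk by about 2 mm. I release it and rise.

Emit:
play_rows([
  [0,0,0,0,0,0,0.75],
  [0,0,0,0,0,0,0.9],
  [0,0,0,0,0,0,1],
  [0,0,0,0,0,0,1],
  [0,0,0,0,0,0,1],
  [0,0,0,0,0,0,1],
  [0,0,-2,0,0,0,1],
  [0,0,-5,0,0,0,1],
  [0,0,-9,0,0,0,1],
  [-3,-1,-10,0,0,0,1],
  [-7,-2,-10,0,0,0,1],
  [-12,-3,-10,0,0,0,0.5],
  [-14,-3.7,-10,0,0,0,0],
  [-14,-3.7,-10,0,0,0,0],
  [-14,-3.7,-10,0,0,0,0],
  [-14,-3.7,-10,0,0,0,0],
  [-14,-3.7,-10,0,0,0,0],
  [-14,-3.7,-10,0,0,0,0],
])

```text
time: 7.45
tool_pos: [0.4562, 0.0011, 0.2014]
tool_rot: [3.142, 0.0, 0.002]
contact_force: [-0.4, -0.2, 0.4]
opening: 0.0404
grip_force: 0.0
```

```bash
python3 w.py w4; python3 - <<'E'
import numpy as np
for n in ("wrist","top"):
    P=np.load(n+".npz")["P"];P=P[(abs(P[...,2]-.09)<.04)]
    for r0,r1 in((0,.01),(.01,.014),(.016,.018),(.018,.021),(.021,.024),(.025,.03)):
        r=np.hypot(P[:,0]-.4575,P[:,1]-.0018);k=(r>=r0)&(r<r1)
        if k.sum(): print(n,r0,k.sum(),np.percentile(P[k,2],[10,50,90]).round(4))
E
python3 go.py .4575 .0018 .112 0
```

```text
red (array([ 0.5901, -0.0352,  0.5951, -0.0356,  0.0309,  0.1157]), np.int32(4760))
blue (array([0.5488, 0.1607, 0.5471, 0.1631, 0.0318, 0.1198]), np.int32(5932))
green (array([0.4585, 0.0021, 0.4575, 0.0033, 0.0149, 0.0881]), np.int32(630))
jack [array([0.5609, 0.0812]), array([0.1176, 0.3171]), np.float64(0.2692)]
[0.45604983 0.00109604 0.20138005]
wrist 0 320 [0.0875 0.0883 0.0891]
wrist 0.01 333 [0.0858 0.088  0.0889]
wrist 0.016 153 [0.0775 0.0783 0.0791]
wrist 0.018 350 [0.0774 0.0782 0.079 ]
wrist 0.021 399 [0.0659 0.076  0.0785]
wrist 0.025 686 [0.0654 0.0663 0.0672]
top 0.025 20 [0.0649 0.067  0.0679]
[ 0.15 -0.07  8.94] [0.     0.0004 0.0015] 7.5
```

View pics/w4.png

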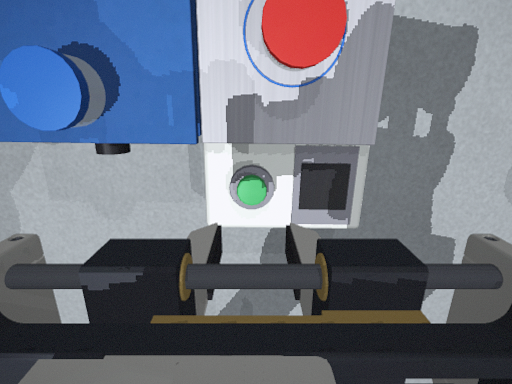

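The red can is at (303,27), inside the ring. The green key is at (251,189) and stands about 10 mm above its bezel. I close the fingers fully and press.

Emit:
play_rows([
  [0.17,-0.1,2,0,0,0,0],
  [0.17,-0.1,4,0,0,0,0],
  [0.17,-0.1,6,0,0,0,0],
  [0.17,-0.1,8,0,0,0,0],
  [0.17,-0.1,8.8,0,0,0,0],
  [0.17,-0.1,8.8,0,0,0,0],
  [0.17,-0.1,8.8,0,0,0,0],
  [0.17,-0.1,8.8,0,0,0,0],
])

```text
time: 8.3
tool_pos: [0.458, 0.0022, 0.1146]
tool_rot: [3.141, -0.002, 0.002]
contact_force: [0.2, -0.1, 0.3]
opening: 0.0007
grip_force: 0.0
```

Emit:
play_rows([
  [0,0,0.4,0,0,0,0],
  [0,0,0.8,0,0,0,0],
  [0,0,1.1,0,0,0,0],
  [0,0,1.4,0,0,0,0],
  [0,0,1.45,0,0,0,0],
  [0,0,1.45,0,0,0,0],
])

```text
time: 8.9
tool_pos: [0.4575, 0.0023, 0.0993]
tool_rot: [3.141, -0.0, 0.002]
contact_force: [-1.0, -0.6, 3.3]
opening: 0.0004
grip_force: 1.9
```

Emit:
play_rows([
  [0,0,0.1,0,0,0,0],
  [0,0,0.15,0,0,0,0],
  [0,0,0.15,0,0,0,0],
  [0,0,0.15,0,0,0,0],
])

```text
time: 9.3
tool_pos: [0.4576, 0.0023, 0.099]
tool_rot: [3.141, -0.001, 0.002]
contact_force: [-4.0, 0.6, 16.2]
opening: 0.0007
grip_force: 8.1
```

The force jumped from 3.3 N to 16 N with almost no travel, so the key is on its bottom stop. I lift off and check.

Emit:
play_rows([
  [0,0,-1,0,0,0,0],
  [0,0,-3,0,0,0,0],
  [0,0,-7,0,0,0,0],
  [0,0,-10,0,0,0,0],
  [0,0,-10,0,0,0,0],
  [0,0,-10,0,0,0,0],
  [0,0,-10,0,0,0,0],
  [0,0,-10,0,0,0,0],
])

```text
time: 10.1
tool_pos: [0.4566, 0.0024, 0.1965]
tool_rot: [-3.141, 0.003, 0.002]
contact_force: [-0.6, -0.5, -0.2]
opening: 0.0003
grip_force: 0.0
```

```bash
python3 w.py w5; python3 -c "
from h import *
s=robot.observe();print(s['contact_force'],s['time'])"
```

```text
red (array([ 0.5894, -0.035 ,  0.5951, -0.0355,  0.0308,  0.1157]), np.int32(4816))
blue (array([0.5486, 0.1601, 0.5479, 0.1628, 0.0314, 0.1198]), np.int32(6080))
green (array([0.4585, 0.0025, 0.4573, 0.0028, 0.0148, 0.088 ]), np.int32(668))
jack [array([0.5604, 0.0792]), array([0.3135, 0.1171]), np.float64(89.428)]
[0.45669688 0.00238834 0.1965819 ]
[ 0.77506361  0.17399107 -0.33450479] 10.15
```

The can is in the ring, the key is back up at 0.088 m, and the blue can has not moved.

```bash
python3 -c "
from cell import robot
print(robot.hand_in())"
```

```text
the job is handed in; nothing more can be done
None
```

I slid the red-lidded canister into the ring on the balance pan, pressed the green key to its stop and let it come back up, left the blue-lidded canister in place, and handed the job in at about 10 s; no verdict was returned.

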